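# Stir the ash cheese into the pot of cheese pearls

### The arm

A 6-joint arm with a two-finger parallel gripper is mounted at the origin on the work surface. World frame = base frame: x ahead of the robot, y to its left, z up, the work surface at z = 0. Lengths are in mm, angles in rad, forces in N, time in s.
With the tool pointing down it reaches from about 350 to 775 mm from the base axis. Payload 7.3 kg.
Tool frame: the origin (TCP) lies at the very end of the fingers, on their centre line; the grasp point (between the pads) lies 19 mm behind it; z points along the fingers, y is the line along which they close (so a half turn about z gives the same grasp; the last joint's range is limited). The gripper opens to 92 mm and grips with 3 to 60 N. Pads are 19 mm wide; open, the fingers measure 130 mm over their backs; the gripper's body (75 mm by 190 mm) begins 47 mm behind the grasp point.
Start: joints at [1.154, 0.342, 1.524, -0, 1.275, -0.146], TCP at [140.423, 505.892, 226.741] pointing down, gripper open.
Joint ranges: [-2.53, 2.53], [-0.77, 2.02], [0.04, 2.7], [-1, 4.14], [0.28, 2.66], [-3.11, 3.11]. Speed limits (rad/s): [2.57, 2.57, 3.14, 3.14, 3.14, 3.14].

### API

Orientations are given as [roll, pitch, yaw] about the fixed x, y, z axes, in that order (R = Rz(yaw) Ry(pitch) Rx(roll)).
In Python, from plant import bot gives the robot as it stands.
- The arm moves only by the tool jog_arm, never from a script. Its argument "targets" is a list of rows, each an object with "xyz": the shift along the tool's x, y, z as a fraction of full scale, a list of three; "spin": the turn about the tool's z as a fraction of full scale. In form: [{"xyz": [x, y, z], "spin": spin}, ...]. A call has exactly 10 rows; each row shifts and turns the commanded pose from where the row before left it, along the tool's axes as they then stand; what a row does not reach is not made up. Full scale, the value 1, is 80 mm for a shift and 0.1 rad for a turn. A row lasts 1/8 s, in which the tool goes at most 62.5 mm and 10.7 degrees, less where a joint would pass 70% of its speed; a pose out of reach is approached as far as the arm can. A call with a number of a shift or a turn outside -1 to 1 is refused whole. A call with a gripper value outside its range is refused whole. "gripper" is the opening in per cent of the stroke, from 0 (shut) to 100 (fully open), set as the call begins (left out, the last holds). The fingers move at their own pace and stop on an object; the grip force is fixed at half the most. Time passes only in rows, so rows that do not move let the fingers close, or fill a call up. It gives the time, the measured TCP pose, the force, the opening and the grip force at its end, in the units of the state.
- bot.get_obs(): the state, without advancing time (a new reading comes with each control period).
- bot.capture(name): name is "scene" or "top"; returns the picture (384x512x3 uint8, blue, green, red); there is no depth.
- bot.get_calibration(name): a dict with "vfov" (degrees; the focal length in pixels is half the picture's height over the tangent of half this angle, whatever the lens; pixels are square), "cx", "cy" (the principal point, pixels), "eye" and "rotation" of the camera in the world. Camera axes: x right, y down, z forward; pixel columns grow to the right and rows downward; lengths in mm; the calibration is good to about 2 mm. A picture is of the moment at which its call begins. get_calibration takes no time and is no camera call.
- bot.close_job(): hands the job in; it is judged then, once.
The state is a dict: "time": time; "joint_positions": joint angles; "dq": joint speeds; "tau": joint torques, N m; "tool_pos": TCP position; "tcp_rot": TCP orientation; "contact_force": force on the tool from outside, world axes, zero at the start; "moment": the same for the moment, N m; "grip_width": finger opening in mm; "finger_force": force on a finger pad.
Only numpy, scipy, OpenCV 4.12 (cv2) and the standard library are available. Lean on these libraries where they do the work, as an engineer would, in place of code of your own. Each camera call takes 0.05 s, during which the arm holds its last target. There are 200 camera calls.

### The job

Lower the black ash-coated cheese from the board into the pot, then take the green paddle off its rack and, starting on the side of the pot far from the robot, stir the pearls with its tip low among them for two full turns anticlockwise as seen from above. Hang the paddle back on the rack by its collar, then put the lid fully on the pot. Keep the cheese and pearls in the pot and leave the ivory cheeses and everything else where they are.

Things in the scene. Friction and masses are not known exactly. Their poses are not given: they have to be found in the camera images.
- pot: Open round aluminium pot, fixed to the table. Outer diameter 176, wall 4, height 80, inner floor 6 above its underside; small dark loop handles at its +x and -x sides reach out to 116 from the axis, at height 55. Origin: centre of its underside; axes parallel to the world's (x away from the robot, y to the robot's left). Stir about 40 from its axis
- ash_cheese: The black, ash-coated firm cheese: a rounded disc, diameter 32, height 22, 30 g, standing with two ivory ones in a row, about 70 apart, on the board; any of the three places. Origin: centre of its underside
- board: White board with a light blue top, 230 (its x) by 140 (its y), 12 thick, fixed. The cheeses stand in a row along its x axis. Origin: centre of its underside
- paddle: Green stirring paddle, 223 long, 90 g, hanging upright. From its lower tip (origin; z up along it): flat blade 24 wide (its y), 8 thick (its x) to 55; steel neck of diameter 9 to 135; dark collar of diameter 28 to 143; square green grip 16 by 16, faces across x and y, to 223. Grip it there from above, e.g. at 175, firmly
- paddle_tip (a point): The lower tip of the paddle (its origin)
- paddle_collar (a point): Centre of the collar's underside, 135 above the paddle's tip; this rests on the rack's prongs
- rack: Fixed rack: white foot 130x100x12; post (dia. 16, 160 high) 70 behind the hanging point (its +x); two level steel prongs, 8 thick, 16 gap, tops at 160, run from it to the rack's -x (towards the robot), ending 37 past the hanging point, tips turned up 5. The collar rests on them: lift the paddle 15, draw it 60 to the rack's -x; hang it in reverse. Origin: on the table under the hanging point
- hang (a point): The hanging point: between the prongs, level with their tops, 160 above the rack's origin; where the centre of the collar's underside rests at the start
- lid: Round white lid, 300 g, lying knob up on the table. From its underside (origin at the centre, z up): plug of diameter 158, 8 deep, that drops loosely into the pot (inner diameter 168), then a disc of diameter 184 from 8 to 14, then a black round knob of diameter 24 from 14 to 50. Fully on, its origin is 72 above the pot's underside
- pearl1_center (a point): Centre of one of the five firm marinated cheese pearls in the pot: ball of diameter 28, 14 g, golden brown; slick with oil, they roll freely
- pearl2_center (a point): Centre of one of the five firm marinated cheese pearls in the pot: ball of diameter 28, 14 g, ivory; slick with oil, they roll freely
- pearl3_center (a point): Centre of one of the five firm marinated cheese pearls in the pot: ball of diameter 28, 14 g, golden brown; slick with oil, they roll freely
- pearl4_center (a point): Centre of one of the five firm marinated cheese pearls in the pot: ball of diameter 28, 14 g, ivory; slick with oil, they roll freely
- pearl5_center (a point): Centre of one of the five firm marinated cheese pearls in the pot: ball of diameter 28, 14 g, golden brown; slick with oil, they roll freely
- white_cheese1: One of the two ivory cheeses on the board, same size as the ash-coated one; leave it
- white_cheese2: The other ivory cheese on the board; leave it
- herb_jar: Clear jar with a green cap, diameter 56, height 100, origin under its centre; leave it
- oil_bottle: Amber bottle, diameter 60, height 170, origin under its centre; leave it
- dip_cup: White cup, diameter 70, height 60, origin under its centre; leave it
- brush: Small brush lying flat; leave it

How it is judged:
By the outcome, as a careful person would: the job done as asked, in the order asked, and still so for the second after the job is handed in, with the robot touching nothing.
It also fails if it takes over 72 s, if anything falls off the work surface, if the arm or the gripper's body presses on something with over 40 N, if the wrist force passes 120 N, or if a joint passes its speed limit or range.

## Working session

There is one attempt and no reset: what is moved stays moved. The work goes in short steps, Python scripts to look and compute and a tool call to move; the robot and the scene stay as the last step left them, time stands still between calls to the robot, and variables do not carry over. Pictures are saved under pics/ and viewed, at most 10 in all, crops included, and the job is handed in when it is done.

Besides the shell and the picture viewer there is one more tool, called after "Emit:" as name(argument=value, ...), one argument or row to a line, values as JSON. jog_arm: Moves the arm, as the interface text tells. Shift numbers are shares of 80 mm and turn numbers shares of 0.1 rad, none past 1 either way. Its arguments: {"type":"object","properties":{"targets":{"type":"array","items":{"type":"object","properties":{"xyz":{"type":"array","items":{"type":"number"}},"spin":{"type":"number"}}}},"gripper":{"type":"number"}},"required":["targets"]}

```bash
mkdir -p pics; ls; python3 - <<'E'
from plant import bot
import cv2,json
for n in("scene","top"):
    im=bot.capture(n); cv2.imwrite(f"pics/{n}0.png",im); cv2.imwrite(f"pics/{n}0b.png",cv2.resize(im,(800,600),interpolation=cv2.INTER_CUBIC)); print(n,bot.get_calibration(n))
print(bot.get_obs())
E
```

```text
pics
scene {'vfov': 55.376821126006, 'cx': 251.21981170100935, 'cy': 184.97536045252846, 'eye': array([1200.85211169,  219.26501839,  916.86336473]), 'rotation': array([-2.46459569e+00, -1.38761314e-05,  1.89497756e+00])}
top {'vfov': 43.623971064537955, 'cx': 266.84261138965394, 'cy': 189.30867142766175, 'eye': array([ 425.24856441,   24.11124729, 1245.81336985]), 'rotation': array([-2.99327963,  0.00686849, -1.5493675 ])}
{'time': 0.1, 'joint_positions': array([ 1.15400097e+00,  3.42640755e-01,  1.52488509e+00, -4.49549206e-05,
        1.27539363e+00, -1.46025924e-01]), 'dq': array([-0.00074503, -0.00195158, -0.00198198,  0.00180219, -0.0014791 ,
        0.00013851]), 'tau': array([ 1.25412906e-03, -4.31999803e+01, -2.44696748e+01,  7.17263133e-02,
        5.26216964e-02, -3.20742208e-05]), 'tool_pos': array([140.28651946, 505.55026584, 226.13354134]), 'tcp_rot': array([-3.14027370e+00, -1.50529830e-04,  2.87083624e+00]), 'contact_force': array([0.27709432, 0.10341976, 0.08665397]), 'moment': array([ 0.05152533,  0.05535881, -0.00869101]), 'finger_force': 0.0, 'grip_width': 91.8398245845962}
```

View pics/top0b.png

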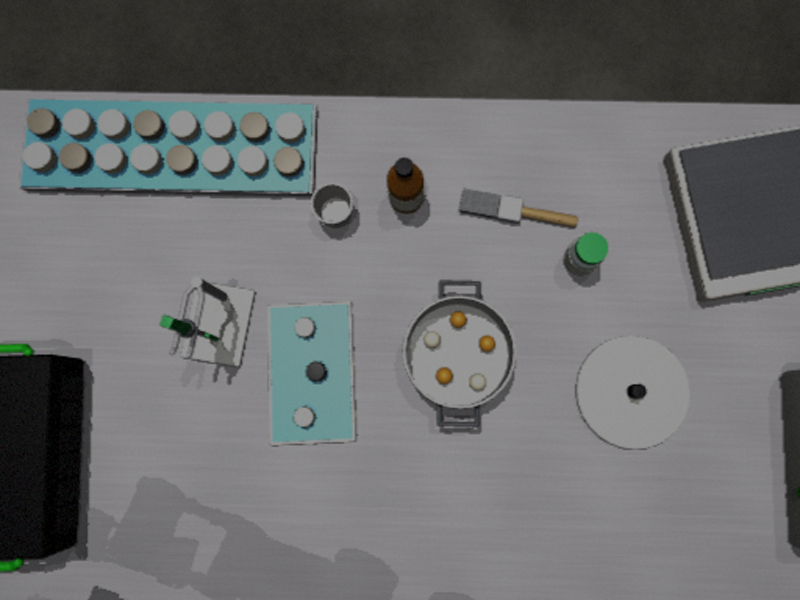

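View pics/scene0b.png

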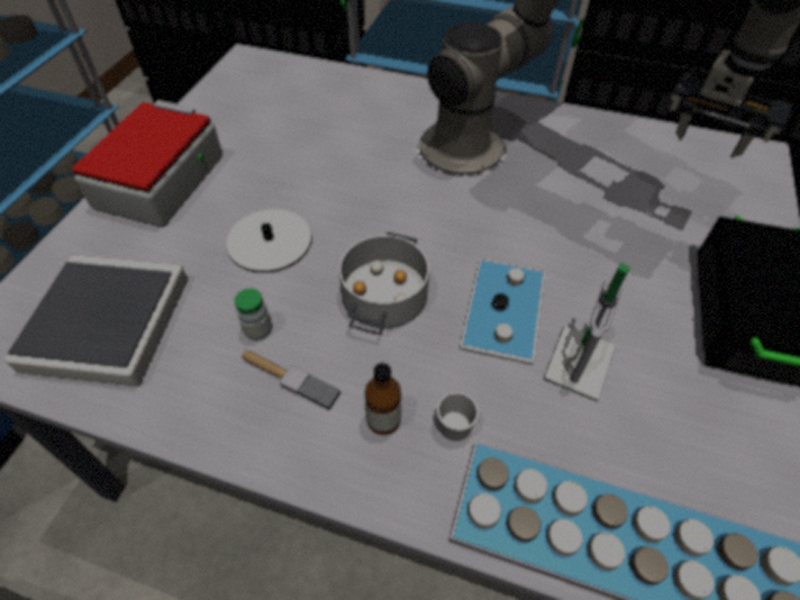

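The top picture (800 px scale) shows the pot at about (460,352), the ash cheese in the middle of the board at (316,371), the rack at about (215,325) with the paddle grip at about (175,325), and the lid knob at (637,391). The scene picture agrees. I'll project these and enlarge the rack.

```bash
cat > h.py <<'E'
import numpy as np
from plant import bot
from scipy.spatial.transform import Rotation as R
def cam(n):
    c=bot.get_calibration(n); return c,R.from_euler('xyz',c['rotation']).as_matrix(),192/np.tan(np.radians(c['vfov'])/2)
def ray(n,u,v,z):
    c,M,f=cam(n); d=M@[(u-c['cx'])/f,(v-c['cy'])/f,1]; return c['eye']+d*(z-c['eye'][2])/d[2]
def proj(n,p):
    c,M,f=cam(n); q=M.T@(np.asarray(p,float)-c['eye']); return np.round(q[:2]/q[2]*f+[c['cx'],c['cy']],1)
E
python3 - <<'E'
from h import *
import cv2
k=.64
o=bot.get_obs(); print("tcp scene px",proj("scene",o['tool_pos'])/k)
for n,nm,u,v,z in [("top","ash",316,371,34),("scene","ash",500,300,34),("top","pot",460,351,80),("scene","pot",385,265,80),("top","knob",637,391,50),("scene","knob",267,225,50),("top","lid",632,391,14),("scene","lid",269,239,14),("top","grip",166,321,248),("scene","grip",622,267,248)]:
    print(n,nm,ray(n,u*k,v*k,z).round(1))
t=cv2.imread("pics/top0.png");s=cv2.imread("pics/scene0.png")
a=cv2.resize(t[170:245,95:170],(400,400),interpolation=3);b=cv2.resize(s[160:260,340:400][:, :],(360,600),interpolation=3)
im=np.zeros((600,800,3),np.uint8);im[:400,:400]=a;im[:,420:780]=b
cv2.imwrite("pics/c1.png",im)
E
```

```text
tcp scene px [705.9375 145.    ]
top ash [480.2 196.4  34. ]
scene ash [487.5 200.8  34. ]
top pot [513.8 -32.9  80. ]
scene pot [511.2 -27.9  80. ]
top knob [ 458.8 -314.7   50. ]
scene knob [ 459.5 -313.    50. ]
top lid [ 459.6 -316.8   14. ]
scene lid [ 466.2 -311.6   14. ]
top grip [533.1 370.2 248. ]
scene grip [536.6 371.  248. ]
```

View pics/c1.png

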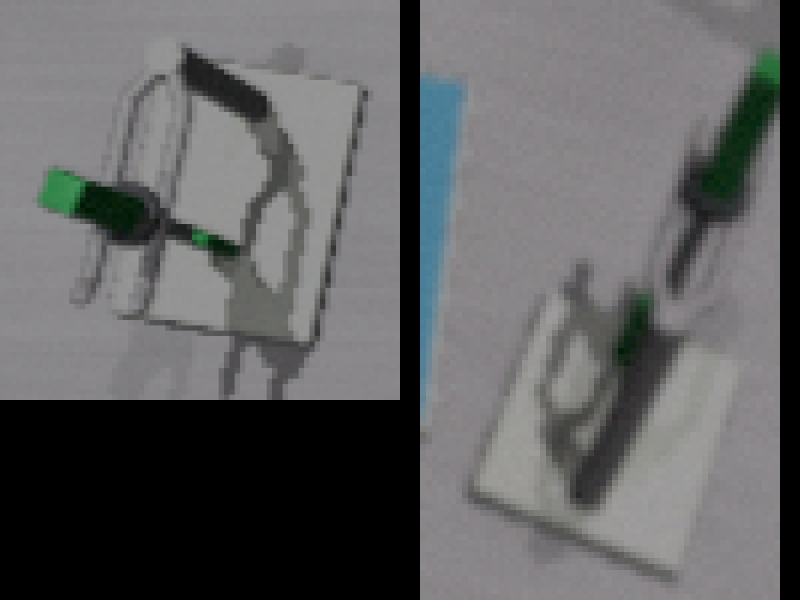

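The enlarged crop shows the grip top at (65,193), post top at (165,55), prong tips at (83,293) and (130,310), and the foot's right edge from (366,90) to (312,345). The two cameras agree to about 5 mm. Next I work out the rack yaw and overlay projected models to refine the positions.

```bash
cat > ov.py <<'E'
from h import *
import cv2
S=6
def circ(p,r,z,n=48):
    a=np.linspace(0,2*np.pi,n); return np.c_[p[0]+r*np.cos(a),p[1]+r*np.sin(a),0*a+z]
def rect(p,hx,hy,yaw,z):
    c,s=np.cos(yaw),np.sin(yaw); q=np.array([[1,1],[1,-1],[-1,-1],[-1,1],[1,1]])*[hx,hy]
    return np.c_[p[0]+q[:,0]*c-q[:,1]*s,p[1]+q[:,0]*s+q[:,1]*c,np.full(5,z)]
def panel(n,img,cen,w,h,curves,S=S):
    u0,v0=(proj(n,cen)-np.array([w/S/2,h/S/2])).astype(int); im=cv2.resize(img[v0:v0+-(-h//S),u0:u0+-(-w//S)],None,fx=S,fy=S,interpolation=3)
    im=cv2.convertScaleAbs(im,alpha=1.6)
    for c,col in curves:
        P=np.array([(proj(n,p)+.5-[u0,v0])*S for p in c]); cv2.polylines(im,[P.astype(np.int32)],False,col,1)
    return im[:h,:w]
E
python3 - <<'E'
from ov import *
t=cv2.imread("pics/top0.png");s=cv2.imread("pics/scene0.png")
T=lambda u,v,z:ray("top",95+u/5.333,170+v/5.333,z)
a,b,c=T(366,90,12),T(312,345,12),T(120,317,12)
print("yaw",np.arctan2(*(a-b)[1::-1]),np.arctan2(*(c-b)[1::-1])-np.pi/2,"len",np.linalg.norm(a-b),np.linalg.norm(c-b))
g=T(65,193,248);po=T(165,52,160);ti=(T(83,290,165)+T(130,308,165))/2
print(g,po,ti,"post-grip",po-g,np.arctan2(*(po-ti)[1::-1]))
# blob centres
for n,im in(("top",t),("scene",s)):
    for nm,p,z in(("ash",(484,198),23),("knob",(459,-314),32)):
        u,v=proj(n,(*p,z)).astype(int); w=9 if nm=="ash" else 9
        gsub=im[v-w:v+w+1,u-w:u+w+1].max(2)<75; ys,xs=np.nonzero(gsub); uu,vv=xs.mean()+u-w,ys.mean()+v-w
        print(n,nm,len(xs),ray(n,uu,vv,z).round(1))
E
```

```text
yaw -0.15452568601993333 -0.12236832462695912 len 126.1887690691144 94.25978142025048
[531.5427437  368.10042823 248.        ] [602.89786113 359.543015   160.        ] [495.6832475  375.92833369 165.        ] post-grip [ 71.35511743  -8.55741323 -88.        ] -0.15165386851496382
top ash 133 [480.1 198.1  23. ]
top knob 100 [ 459.2 -317.9   32. ]
scene ash 87 [482.9 200.5  23. ]
scene knob 59 [ 461.8 -315.7   32. ]
```

```bash
python3 - <<'E'
from ov import *
t=cv2.imread("pics/top0.png");s=cv2.imread("pics/scene0.png")
ash=(481.5,199);kn=(460.5,-316.5);pot=(512.5,-30.5);hg=(532.5,369.5);y=-.143
r,g,b,w=(0,0,255),(0,255,0),(255,100,0),(0,255,255)
po=(hg[0]+70*np.cos(y),hg[1]+70*np.sin(y))
ca=[(circ(ash,16,34),r),(circ(ash,16,12),w)]
ck=[(circ(kn,12,50),r),(circ(kn,12,14),w)]
cp=[(circ(pot,88,80),r),(circ(pot,84,6),w)]
cr=[(rect(hg,8,8,y,248),r),(circ(hg,14,160),w),(circ(po,8,160),r)]
rows=[]
for n,im in(("top",t),("scene",s)):
    rows.append(np.hstack([panel(n,im,(*ash,20),150,300,ca),panel(n,im,(*kn,30),150,300,ck),panel(n,im,(*pot,40),300,300,cp,3),panel(n,im,(*hg,200),200,300,cr,5)]))
cv2.imwrite("pics/o1.png",np.vstack(rows))
E
```

```text
(no output)
```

View pics/o1.png

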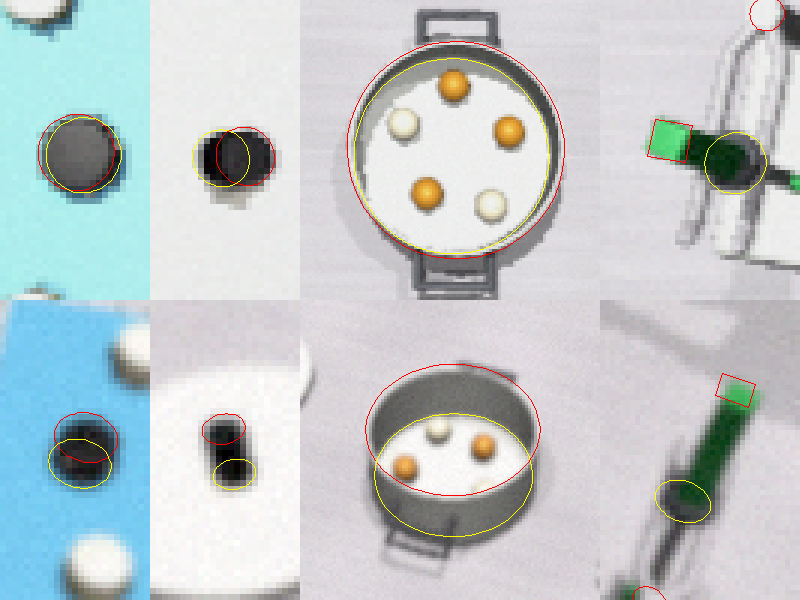

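Emit:
jog_arm(
  targets=[
    {"xyz": [0, 0, 0], "spin": -0.9},
    {"xyz": [0, 0, 0], "spin": -0.9},
    {"xyz": [0, 0, 0], "spin": -0.9},
    {"xyz": [-0.5, -0.5, 0], "spin": 0},
    {"xyz": [-0.5, -0.5, 0], "spin": 0},
    {"xyz": [-0.5, -0.5, 0], "spin": 0},
    {"xyz": [-0.5, -0.5, 0], "spin": 0},
    {"xyz": [-0.5, -0.5, 0.2], "spin": 0},
    {"xyz": [-0.5, -0.5, 0.2], "spin": 0},
    {"xyz": [-0.5, -0.3, 0.2], "spin": 0},
  ],
  gripper=100,
)

```text
time: 1.35
tool_pos: [421.2, 239.8, 178.2]
tcp_rot: [-3.141, -0.0, 3.14]
contact_force: [1.1, 0.5, 0.2]
grip_width: 91.7
finger_force: 0.0
```

The projected outlines match within about 2 mm in both views. The scene camera has a consistent bias of about 1 px. Now to the cheese.

Emit:
jog_arm(
  targets=[
    {"xyz": [-0.4, -0.25, 0.3], "spin": 0},
    {"xyz": [-0.35, -0.26, 0.3], "spin": 0},
    {"xyz": [0, 0, 0.5], "spin": 0},
    {"xyz": [0, 0, 0.5], "spin": 0},
    {"xyz": [0, 0, 0.2], "spin": 0},
    {"xyz": [0, 0, 0.1], "spin": 0},
    {"xyz": [0, 0, 0.1], "spin": 0},
    {"xyz": [0, 0, 0], "spin": 0},
    {"xyz": [0, 0, 0], "spin": 0},
    {"xyz": [0, 0, 0], "spin": 0},
  ],
)

```text
time: 2.6
tool_pos: [480.6, 201.0, 19.3]
tcp_rot: [3.141, 0.001, 3.141]
contact_force: [-0.1, -0.1, -0.8]
grip_width: 91.9
finger_force: 0.0
```

Emit:
jog_arm(
  targets=[
    {"xyz": [0, 0, 0], "spin": 0},
    {"xyz": [0, 0, 0], "spin": 0},
    {"xyz": [0, 0, 0], "spin": 0},
    {"xyz": [0, 0, 0], "spin": 0},
    {"xyz": [0, 0, 0], "spin": 0},
    {"xyz": [0, 0, 0], "spin": 0},
    {"xyz": [0, 0, 0], "spin": 0},
    {"xyz": [0, 0, 0], "spin": 0},
    {"xyz": [0, 0, 0], "spin": 0},
    {"xyz": [0, 0, 0], "spin": 0},
  ],
  gripper=20,
)

```text
time: 3.85
tool_pos: [480.2, 200.8, 18.7]
tcp_rot: [3.142, 0.0, 3.141]
contact_force: [0.7, 0.4, 0.0]
grip_width: 31.1
finger_force: 30.0
```

Emit:
jog_arm(
  targets=[
    {"xyz": [0, 0, -0.2], "spin": 0},
    {"xyz": [0, 0, -0.5], "spin": 0},
    {"xyz": [0, 0, -0.5], "spin": 0},
    {"xyz": [0, -0.3, -0.2], "spin": 0},
    {"xyz": [-0.13, -0.6, 0], "spin": 0},
    {"xyz": [-0.1, -0.6, 0], "spin": 0},
    {"xyz": [-0.1, -0.6, 0], "spin": 0},
    {"xyz": [0, -0.5, 0], "spin": 0},
    {"xyz": [0, -0.29, 0], "spin": 0},
    {"xyz": [0, 0, 0], "spin": 0},
  ],
)

```text
time: 5.1
tool_pos: [506.6, -31.8, 131.7]
tcp_rot: [-3.141, 0.001, 3.138]
contact_force: [-0.3, 0.4, 0.8]
grip_width: 31.3
finger_force: 30.0
```

Emit:
jog_arm(
  targets=[
    {"xyz": [0, 0, 0], "spin": 0},
    {"xyz": [0, 0, 0.3], "spin": 0},
    {"xyz": [0, 0, 0.3], "spin": 0},
    {"xyz": [0, 0, 0.3], "spin": 0},
    {"xyz": [0, 0, 0.2], "spin": 0},
    {"xyz": [0, 0, 0.13], "spin": 0},
    {"xyz": [0, 0, 0.07], "spin": 0},
    {"xyz": [0, 0, 0], "spin": 0},
    {"xyz": [0, 0, 0], "spin": 0},
    {"xyz": [0, 0, 0], "spin": 0},
  ],
)

```text
time: 6.35
tool_pos: [506.7, -30.5, 27.2]
tcp_rot: [-3.141, 0.001, 3.141]
contact_force: [-0.6, 0.5, -0.0]
grip_width: 31.2
finger_force: 30.0
```

Emit:
jog_arm(
  targets=[
    {"xyz": [0, 0, 0.05], "spin": 0},
    {"xyz": [0, 0, 0.03], "spin": 0},
    {"xyz": [0, 0, 0], "spin": 0},
    {"xyz": [0, 0, 0], "spin": 0},
    {"xyz": [0, 0, 0], "spin": 0},
    {"xyz": [0, 0, 0], "spin": 0},
    {"xyz": [0, 0, 0], "spin": 0},
    {"xyz": [0, 0, 0], "spin": 0},
    {"xyz": [0, 0, 0], "spin": 0},
    {"xyz": [0, 0, 0], "spin": 0},
  ],
)

```text
time: 7.6
tool_pos: [506.4, -30.4, 20.3]
tcp_rot: [3.142, 0.0, 3.141]
contact_force: [0.5, -0.7, -1.0]
grip_width: 30.9
finger_force: 30.0
```

Emit:
jog_arm(
  targets=[
    {"xyz": [0, 0, 0], "spin": 0},
    {"xyz": [0, 0, 0], "spin": 0},
    {"xyz": [0, 0, 0], "spin": 0},
    {"xyz": [0, 0, 0], "spin": 0},
    {"xyz": [0, 0, -0.2], "spin": 0},
    {"xyz": [0, 0, -0.4], "spin": 0},
    {"xyz": [0, 0, -0.6], "spin": 0},
    {"xyz": [0, 0, -0.6], "spin": 0},
    {"xyz": [0, 0, -0.6], "spin": 0},
    {"xyz": [0, 0, 0], "spin": 0},
  ],
  gripper=50,
)

```text
time: 8.85
tool_pos: [508.3, -30.7, 216.1]
tcp_rot: [-3.14, 0.008, 3.141]
contact_force: [-0.2, 0.4, 0.4]
grip_width: 45.7
finger_force: 0.0
```

Emit:
jog_arm(
  targets=[
    {"xyz": [0, 0.3, -0.5], "spin": 0},
    {"xyz": [-0.1, 0.6, -0.45], "spin": 0},
    {"xyz": [-0.1, 0.6, 0], "spin": 0},
    {"xyz": [-0.12, 0.6, 0], "spin": 0},
    {"xyz": [0, 0.6, 0], "spin": 0},
    {"xyz": [0, 0.6, 0], "spin": 0.7},
    {"xyz": [0.0, 0.6, 0], "spin": 0.73},
    {"xyz": [0, 0.6, 0], "spin": 0},
    {"xyz": [0, 0.4, 0], "spin": 0},
    {"xyz": [0, 0.1, 0], "spin": 0},
  ],
  gripper=80,
)

```text
time: 10.1
tool_pos: [547.6, 370.2, 286.0]
tcp_rot: [-3.14, -0.003, 3.0]
contact_force: [-0.7, -0.3, -0.8]
grip_width: 73.1
finger_force: 0.0
```

```bash
python3 - <<'E'
from ov import *
for n in("scene","top"):
    im=bot.capture(n); cv2.imwrite(f"pics/{n}1.png",im)
o=bot.get_obs(); print(o['time'],o['tool_pos'],o['tcp_rot'])
t=cv2.imread("pics/top1.png");s=cv2.imread("pics/scene1.png")
hg=(532.5,369.5);y=-.143;pot=(512.5,-30.5);ash=(506,-30.5)
c=[(rect(hg,8,8,y,248),(0,0,255))]
im=np.vstack([np.hstack([panel("top",t,(*pot,20),400,300,[(circ(pot,84,6),(0,255,255)),(circ(pot,40,6),(255,0,0))],5),panel("top",t,(*hg,200),400,300,c,4)]),np.hstack([panel("scene",s,(*pot,20),400,300,[],5),panel("scene",s,(*hg,200),400,300,c,4)])])
cv2.imwrite("pics/o2.png",im)
E
```

```text
10.2 [547.91564345 368.65450863 286.8077828 ] [-3.14012665e+00 -1.74379038e-03  2.99863319e+00]
```

View pics/o2.png

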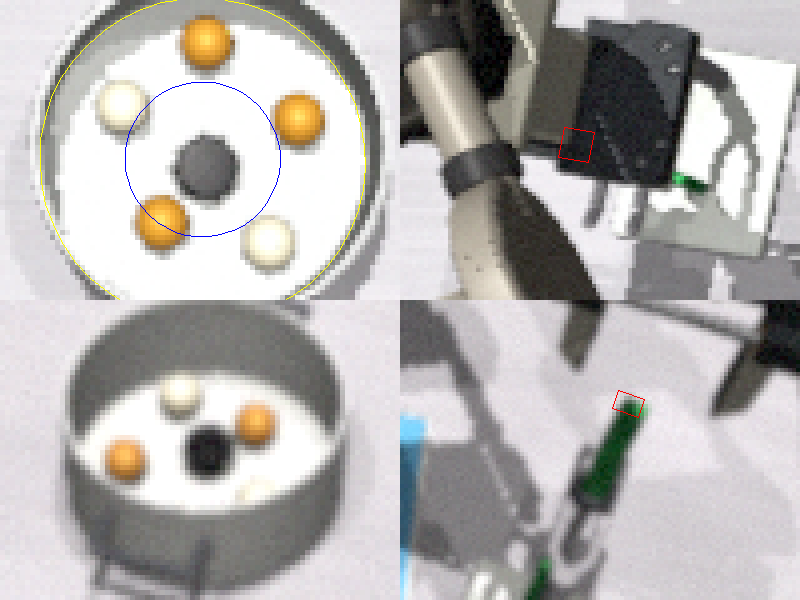

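The cheese stands near the pot's centre, with the far pearl about 59 mm from the axis, outside the stir circle. The paddle grip sits on its predicted outline. I descend on it.

Emit:
jog_arm(
  targets=[
    {"xyz": [0.19, -0.03, 0], "spin": 0},
    {"xyz": [0, 0, 0], "spin": 0},
    {"xyz": [0, 0, 0.3], "spin": 0},
    {"xyz": [0, 0, 0.3], "spin": 0},
    {"xyz": [0, 0, 0.3], "spin": 0},
    {"xyz": [0, 0, 0.2], "spin": 0},
    {"xyz": [0, 0, 0.1], "spin": 0},
    {"xyz": [0, 0, 0.05], "spin": 0},
    {"xyz": [0, 0, 0], "spin": 0},
    {"xyz": [0, 0, 0], "spin": 0},
  ],
)

```text
time: 11.45
tool_pos: [533.1, 368.5, 189.1]
tcp_rot: [3.141, 0.001, 2.998]
contact_force: [0.1, -0.4, -0.4]
grip_width: 73.5
finger_force: 0.0
```

Emit:
jog_arm(
  targets=[
    {"xyz": [0, 0, 0], "spin": 0},
    {"xyz": [0, 0, 0], "spin": 0},
    {"xyz": [0, 0, 0], "spin": 0},
    {"xyz": [0, 0, 0], "spin": 0},
    {"xyz": [0, 0, 0], "spin": 0},
    {"xyz": [0, 0, 0], "spin": 0},
    {"xyz": [0, 0, 0], "spin": 0},
    {"xyz": [0, 0, 0], "spin": 0},
    {"xyz": [0, 0, 0], "spin": 0},
    {"xyz": [0, 0, 0], "spin": 0},
  ],
  gripper=5,
)

```text
time: 12.7
tool_pos: [532.7, 368.8, 188.4]
tcp_rot: [3.141, -0.0, 2.998]
contact_force: [-0.6, 3.5, -1.1]
grip_width: 16.0
finger_force: 29.9
```

Emit:
jog_arm(
  targets=[
    {"xyz": [0, 0, -0.08], "spin": 0},
    {"xyz": [0, 0, -0.1], "spin": 0},
    {"xyz": [0, 0, -0.05], "spin": 0},
    {"xyz": [0.2, 0, 0], "spin": 0},
    {"xyz": [0.3, 0, 0], "spin": 0},
    {"xyz": [0.3, 0, 0], "spin": 0},
    {"xyz": [0.1, 0, 0], "spin": 0},
    {"xyz": [0, 0, -0.3], "spin": 0},
    {"xyz": [0, 0, -0.4], "spin": 0},
    {"xyz": [0, 0, -0.2], "spin": 0},
  ],
)

```text
time: 13.95
tool_pos: [462.7, 378.2, 280.7]
tcp_rot: [3.141, 0.003, 2.997]
contact_force: [-0.3, -0.2, -0.9]
grip_width: 15.9
finger_force: 30.0
```

```bash
python3 - <<'E'
from ov import *
s=bot.capture("scene");t=bot.capture("top")
o=bot.get_obs(); p=o['tool_pos']; print(o['time'],p,o['tcp_rot'],o['contact_force'],o['grip_width'],proj("scene",(p[0],p[1],p[2]-163)))
u,v=proj("scene",(p[0],p[1],p[2]-80)).astype(int)
q=(p[0],p[1],p[2]-80); ax=[(np.array([[p[0],p[1],p[2]],[p[0],p[1],p[2]-163]]),(0,0,255))]
cv2.imwrite("pics/o3.png",np.hstack([panel("scene",s,q,300,500,ax,5),panel("top",t,q,300,500,ax,5)]))
E
```

```text
14.05 [462.90131353 378.42656983 280.79150479] [3.1398529  0.0036168  2.99714897] [ 0.2948225   0.68976916 -0.44721059] 15.965792675037564 [388.4 183.1]
```

View pics/o3.png

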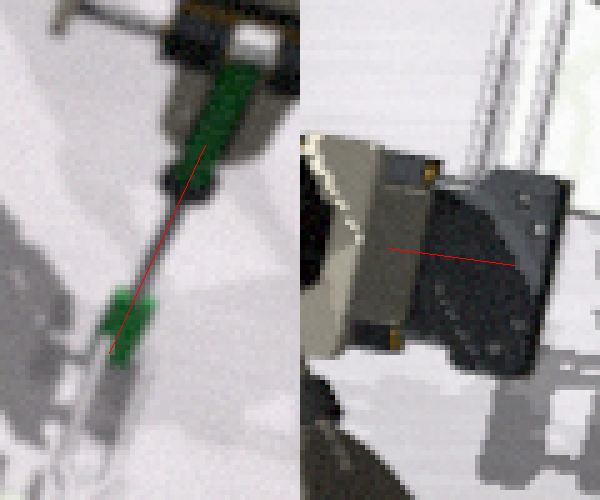

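The paddle is held upright and is clear of the rack. Next I carry it over the far side of the pot.

Emit:
jog_arm(
  targets=[
    {"xyz": [-0.15, -0.35, 0], "spin": 0},
    {"xyz": [-0.2, -0.55, 0], "spin": 0},
    {"xyz": [-0.2, -0.55, 0], "spin": 0},
    {"xyz": [-0.2, -0.55, 0], "spin": 0},
    {"xyz": [-0.2, -0.55, 0], "spin": 0},
    {"xyz": [-0.2, -0.55, 0], "spin": 0},
    {"xyz": [-0.2, -0.55, 0], "spin": 0},
    {"xyz": [-0.2, -0.55, 0], "spin": 0},
    {"xyz": [-0.15, -0.45, 0], "spin": 0},
    {"xyz": [-0.1, -0.26, 0], "spin": 0},
  ],
)

```text
time: 15.3
tool_pos: [547.6, -33.3, 277.4]
tcp_rot: [-3.141, -0.002, 2.996]
contact_force: [-0.8, -0.6, -1.0]
grip_width: 15.8
finger_force: 30.0
```

Emit:
jog_arm(
  targets=[
    {"xyz": [0, 0, 0], "spin": 0},
    {"xyz": [0, 0, 0], "spin": 0},
    {"xyz": [0, 0, 0], "spin": 0},
    {"xyz": [0, 0, 0], "spin": 0},
    {"xyz": [0, 0, 0], "spin": 0},
    {"xyz": [0, 0, 0], "spin": 0},
    {"xyz": [0, 0, 0], "spin": 0},
    {"xyz": [0, 0, 0], "spin": 0},
    {"xyz": [0, 0, 0], "spin": 0},
    {"xyz": [0, 0, 0], "spin": 0},
  ],
)

```text
time: 16.55
tool_pos: [547.8, -30.7, 278.7]
tcp_rot: [3.141, -0.0, 2.998]
contact_force: [0.2, 0.3, -1.3]
grip_width: 16.1
finger_force: 30.0
```

Emit:
jog_arm(
  targets=[
    {"xyz": [0, 0, 0.3], "spin": 0},
    {"xyz": [0, 0, 0.3], "spin": 0},
    {"xyz": [0, 0, 0.25], "spin": 0},
    {"xyz": [0, 0, 0.2], "spin": 0},
    {"xyz": [0, 0, 0.1], "spin": 0},
    {"xyz": [0, 0, 0.08], "spin": 0},
    {"xyz": [0, 0, 0.06], "spin": 0},
    {"xyz": [0, 0, 0], "spin": 0},
    {"xyz": [0, 0, 0], "spin": 0},
    {"xyz": [0, 0, 0], "spin": 0},
  ],
)

```text
time: 17.8
tool_pos: [548.0, -30.7, 175.9]
tcp_rot: [3.142, 0.001, 2.998]
contact_force: [-0.0, 1.4, -0.6]
grip_width: 16.1
finger_force: 30.0
```

```bash
python3 - <<'E'
from h import *
o=bot.get_obs(); p=o['tool_pos']; print(o['time'],p,o['contact_force'])
ps=2.998; ex=np.array([np.cos(ps),np.sin(ps)]); ey=np.array([np.sin(ps),-np.cos(ps)])
c=np.array([512.5,-31]); k=np.arange(0,51); th=np.radians(18*k)
r=np.where(k<4,36.5+3.5*k/4,40.); P=c+np.c_[r*np.cos(th),r*np.sin(th)]
P[0]=p[:2]; d=(P-P[0])/80; Q=np.round(np.c_[d@ex,d@ey],2); D=np.diff(Q,axis=0).round(2)
for i in range(0,50,10): print([list(x) for x in D[i:i+10].tolist()])
E
```

```text
17.8 [547.97695659 -30.72177705 175.85523576] [-0.03428509  1.40057577 -0.64159552]
[[0.02, 0.14], [0.08, 0.13], [0.11, 0.1], [0.14, 0.06], [0.16, 0.0], [0.15, -0.05], [0.13, -0.09], [0.09, -0.12], [0.05, -0.15], [0.0, -0.16]]
[[-0.04, -0.15], [-0.09, -0.13], [-0.13, -0.09], [-0.15, -0.05], [-0.15, 0.0], [-0.15, 0.04], [-0.13, 0.09], [-0.09, 0.13], [-0.05, 0.15], [-0.01, 0.15]]
[[0.05, 0.15], [0.09, 0.13], [0.13, 0.1], [0.14, 0.05], [0.16, 0.0], [0.15, -0.05], [0.13, -0.09], [0.09, -0.12], [0.05, -0.15], [0.0, -0.16]]
[[-0.04, -0.15], [-0.09, -0.13], [-0.13, -0.09], [-0.15, -0.05], [-0.15, 0.0], [-0.15, 0.04], [-0.13, 0.09], [-0.09, 0.13], [-0.05, 0.15], [-0.01, 0.15]]
[[0.05, 0.15], [0.09, 0.13], [0.13, 0.1], [0.14, 0.05], [0.16, 0.0], [0.15, -0.05], [0.13, -0.09], [0.09, -0.12], [0.05, -0.15], [0.0, -0.16]]
```

Emit:
jog_arm(
  targets=[
    {"xyz": [0.02, 0.14, 0], "spin": 0},
    {"xyz": [0.08, 0.13, 0], "spin": 0},
    {"xyz": [0.11, 0.1, 0], "spin": 0},
    {"xyz": [0.14, 0.06, 0], "spin": 0},
    {"xyz": [0.16, 0, 0], "spin": 0},
    {"xyz": [0.15, -0.05, 0], "spin": 0},
    {"xyz": [0.13, -0.09, 0], "spin": 0},
    {"xyz": [0.09, -0.12, 0], "spin": 0},
    {"xyz": [0.05, -0.15, 0], "spin": 0},
    {"xyz": [0, -0.16, 0], "spin": 0},
  ],
)

```text
time: 19.05
tool_pos: [472.4, -32.2, 175.6]
tcp_rot: [-3.142, 0.0, 2.997]
contact_force: [-0.2, -0.2, -1.0]
grip_width: 15.9
finger_force: 30.0
```

Emit:
jog_arm(
  targets=[
    {"xyz": [-0.04, -0.15, 0], "spin": 0},
    {"xyz": [-0.09, -0.13, 0], "spin": 0},
    {"xyz": [-0.13, -0.09, 0], "spin": 0},
    {"xyz": [-0.15, -0.05, 0], "spin": 0},
    {"xyz": [-0.15, 0, 0], "spin": 0},
    {"xyz": [-0.15, 0.04, 0], "spin": 0},
    {"xyz": [-0.13, 0.09, 0], "spin": 0},
    {"xyz": [-0.09, 0.13, 0], "spin": 0},
    {"xyz": [-0.05, 0.15, 0], "spin": 0},
    {"xyz": [-0.01, 0.15, 0], "spin": 0},
  ],
)

```text
time: 20.3
tool_pos: [552.7, -30.2, 175.4]
tcp_rot: [3.141, -0.0, 2.998]
contact_force: [-0.2, 0.1, -1.5]
grip_width: 15.7
finger_force: 30.0
```

Tracking is accurate, so I do the second turn plus a short overlap.

Emit:
jog_arm(
  targets=[
    {"xyz": [0.05, 0.15, 0], "spin": 0},
    {"xyz": [0.09, 0.13, 0], "spin": 0},
    {"xyz": [0.13, 0.1, 0], "spin": 0},
    {"xyz": [0.14, 0.05, 0], "spin": 0},
    {"xyz": [0.16, 0, 0], "spin": 0},
    {"xyz": [0.15, -0.05, 0], "spin": 0},
    {"xyz": [0.13, -0.09, 0], "spin": 0},
    {"xyz": [0.09, -0.12, 0], "spin": 0},
    {"xyz": [0.05, -0.15, 0], "spin": 0},
    {"xyz": [0, -0.16, 0], "spin": 0},
  ],
)

```text
time: 21.55
tool_pos: [472.4, -32.2, 175.6]
tcp_rot: [-3.142, 0.0, 2.997]
contact_force: [-0.2, -0.4, -0.8]
grip_width: 16.3
finger_force: 30.0
```

Emit:
jog_arm(
  targets=[
    {"xyz": [-0.04, -0.15, 0], "spin": 0},
    {"xyz": [-0.09, -0.13, 0], "spin": 0},
    {"xyz": [-0.13, -0.09, 0], "spin": 0},
    {"xyz": [-0.15, -0.05, 0], "spin": 0},
    {"xyz": [-0.15, 0, 0], "spin": 0},
    {"xyz": [-0.15, 0.04, 0], "spin": 0},
    {"xyz": [-0.13, 0.09, 0], "spin": 0},
    {"xyz": [-0.09, 0.13, 0], "spin": 0},
    {"xyz": [-0.05, 0.15, 0], "spin": 0},
    {"xyz": [-0.01, 0.15, 0], "spin": 0},
  ],
)

```text
time: 22.8
tool_pos: [552.7, -30.2, 175.5]
tcp_rot: [3.141, -0.0, 2.998]
contact_force: [-0.5, 0.5, -0.8]
grip_width: 15.7
finger_force: 30.0
```

Emit:
jog_arm(
  targets=[
    {"xyz": [0.05, 0.15, 0], "spin": 0},
    {"xyz": [0.09, 0.13, 0], "spin": 0},
    {"xyz": [0, 0, 0], "spin": 0},
    {"xyz": [0, 0, 0], "spin": 0},
    {"xyz": [0, 0, -0.1], "spin": 0},
    {"xyz": [0, 0, -0.3], "spin": 0},
    {"xyz": [0, 0, -0.4], "spin": 0},
    {"xyz": [0, 0, -0.4], "spin": 0},
    {"xyz": [0, 0, -0.13], "spin": 0},
    {"xyz": [0, 0, 0], "spin": 0},
  ],
)

```text
time: 24.05
tool_pos: [544.8, -7.9, 282.0]
tcp_rot: [3.142, 0.001, 2.997]
contact_force: [0.0, 0.1, -1.3]
grip_width: 16.2
finger_force: 30.0
```

```bash
python3 - <<'E'
from h import *
P=[bot.get_obs()['tool_pos'] for _ in range(1)][0]; print(P,bot.get_obs()['time'],bot.get_obs()['tcp_rot'])
ps=2.998; ex=np.array([np.cos(ps),np.sin(ps)]); ey=np.array([np.sin(ps),-np.cos(ps)])
for nm,g in(("hang",np.array([532.9,368.7])),):
    for off in(72,):
        d=(g+ex*off-P[:2])/80; print(nm,off,g+ex*off,(d@ex).round(2),(d@ey).round(2))
E
```

```text
[544.77367428  -7.85173417 282.04940618] 24.05 [3.14153337e+00 8.23286346e-04 2.99743555e+00]
hang 72 [461.64100407 379.00317908] 1.72 4.64
```

Emit:
jog_arm(
  targets=[
    {"xyz": [0.12, 0.35, 0], "spin": 0},
    {"xyz": [0.2, 0.55, 0], "spin": 0},
    {"xyz": [0.2, 0.55, 0], "spin": 0},
    {"xyz": [0.2, 0.55, 0], "spin": 0},
    {"xyz": [0.2, 0.55, 0], "spin": 0},
    {"xyz": [0.2, 0.55, 0], "spin": 0},
    {"xyz": [0.2, 0.55, 0], "spin": 0},
    {"xyz": [0.2, 0.5, 0], "spin": 0},
    {"xyz": [0.15, 0.35, 0], "spin": 0},
    {"xyz": [0.05, 0.14, 0], "spin": 0},
  ],
)

```text
time: 25.3
tool_pos: [460.6, 380.5, 280.0]
tcp_rot: [-3.14, -0.002, 3.0]
contact_force: [0.1, -0.2, 0.2]
grip_width: 15.6
finger_force: 30.0
```

Emit:
jog_arm(
  targets=[
    {"xyz": [0, 0, 0], "spin": 0},
    {"xyz": [0, 0, 0.2], "spin": 0},
    {"xyz": [0, 0, 0.3], "spin": 0},
    {"xyz": [0, 0, 0.3], "spin": 0},
    {"xyz": [0, 0, 0.14], "spin": 0},
    {"xyz": [0, 0, 0], "spin": 0},
    {"xyz": [0, 0, 0], "spin": 0},
    {"xyz": [0, 0, 0], "spin": 0},
    {"xyz": [0, 0, 0], "spin": 0},
    {"xyz": [0, 0, 0], "spin": 0},
  ],
)

```text
time: 26.55
tool_pos: [461.7, 379.6, 207.0]
tcp_rot: [3.141, 0.0, 2.998]
contact_force: [-0.2, -0.1, -0.6]
grip_width: 16.1
finger_force: 30.0
```

```bash
python3 - <<'E'
from h import *
P=bot.get_obs()['tool_pos']; print(P,bot.get_obs()['tcp_rot'])
ps=2.998; ex=np.array([np.cos(ps),np.sin(ps)]); ey=np.array([np.sin(ps),-np.cos(ps)])
d=(np.array([532.9,368.7])-P[:2])/80; print((d@ex).round(3),(d@ey).round(3))
E
```

```text
[461.68276588 379.56403715 206.97197582] [3.14126542e+00 3.19878484e-04 2.99794417e+00]
-0.9 -0.007
```

Emit:
jog_arm(
  targets=[
    {"xyz": [-0.1, 0.01, 0], "spin": 0},
    {"xyz": [-0.2, 0, 0], "spin": 0},
    {"xyz": [-0.2, 0, 0], "spin": 0},
    {"xyz": [-0.2, 0, 0], "spin": 0},
    {"xyz": [-0.15, 0, 0], "spin": 0},
    {"xyz": [-0.05, 0, 0], "spin": 0},
    {"xyz": [0, 0, 0], "spin": 0},
    {"xyz": [0, 0, 0], "spin": 0},
    {"xyz": [0, 0, 0], "spin": 0},
    {"xyz": [0, 0, 0], "spin": 0},
  ],
)

```text
time: 27.8
tool_pos: [532.8, 370.1, 206.9]
tcp_rot: [3.141, 0.0, 2.998]
contact_force: [-0.1, -0.2, -1.5]
grip_width: 15.9
finger_force: 30.0
```

Emit:
jog_arm(
  targets=[
    {"xyz": [0, 0, 0.06], "spin": 0},
    {"xyz": [0, 0, 0.06], "spin": 0},
    {"xyz": [0, 0, 0.04], "spin": 0},
    {"xyz": [0, 0, 0.03], "spin": 0},
    {"xyz": [0, 0, 0.03], "spin": 0},
    {"xyz": [0, 0, 0], "spin": 0},
    {"xyz": [0, 0, 0], "spin": 0},
    {"xyz": [0, 0, 0], "spin": 0},
    {"xyz": [0, 0, 0], "spin": 0},
    {"xyz": [0, 0, 0], "spin": 0},
  ],
)

```text
time: 29.05
tool_pos: [533.1, 370.0, 189.2]
tcp_rot: [3.141, 0.0, 2.998]
contact_force: [0.2, 1.2, -0.7]
grip_width: 15.9
finger_force: 30.0
```

Emit:
jog_arm(
  targets=[
    {"xyz": [0, 0, 0.01], "spin": 0},
    {"xyz": [0, 0, 0], "spin": 0},
    {"xyz": [0, 0, 0], "spin": 0},
    {"xyz": [0, 0, 0], "spin": 0},
    {"xyz": [0, 0, 0], "spin": 0},
    {"xyz": [0, 0, 0], "spin": 0},
    {"xyz": [0, 0, 0], "spin": 0},
    {"xyz": [0, 0, 0], "spin": 0},
    {"xyz": [0, 0, 0], "spin": 0},
    {"xyz": [0, 0, 0], "spin": 0},
  ],
)

```text
time: 30.3
tool_pos: [533.1, 370.0, 188.4]
tcp_rot: [3.141, 0.0, 2.998]
contact_force: [0.3, 0.5, -0.0]
grip_width: 15.9
finger_force: 30.0
```

Emit:
jog_arm(
  targets=[
    {"xyz": [0, 0, 0], "spin": 0},
    {"xyz": [0, 0, 0], "spin": 0},
    {"xyz": [0, 0, 0], "spin": 0},
    {"xyz": [0, 0, 0], "spin": 0},
    {"xyz": [0, 0, -0.1], "spin": 0},
    {"xyz": [0, 0, -0.3], "spin": 0},
    {"xyz": [0, 0, -0.4], "spin": 0},
    {"xyz": [0, 0, -0.3], "spin": 0},
    {"xyz": [0, 0, -0.2], "spin": 0},
    {"xyz": [0, 0, 0], "spin": 0},
  ],
  gripper=70,
)

```text
time: 31.55
tool_pos: [533.6, 370.2, 294.3]
tcp_rot: [3.139, 0.003, 2.998]
contact_force: [0.6, -0.5, -0.2]
grip_width: 63.8
finger_force: 0.0
```

Emit:
jog_arm(
  targets=[
    {"xyz": [0, -0.35, 0], "spin": 0},
    {"xyz": [0, -0.6, 0], "spin": 0},
    {"xyz": [0, -0.6, 0], "spin": 0},
    {"xyz": [0, -0.6, 0], "spin": 0},
    {"xyz": [0, -0.65, 0], "spin": 0},
    {"xyz": [0, -0.65, 0], "spin": 0},
    {"xyz": [0, -0.65, 0], "spin": 0},
    {"xyz": [0, -0.65, 0], "spin": 0},
    {"xyz": [0, -0.65, 0], "spin": 0},
    {"xyz": [-0.1, -0.6, 0.2], "spin": 0},
  ],
  gripper=80,
)

```text
time: 32.8
tool_pos: [471.8, -108.0, 276.6]
tcp_rot: [-3.141, 0.002, 2.997]
contact_force: [1.0, 0.3, -0.2]
grip_width: 73.1
finger_force: 0.0
```

Emit:
jog_arm(
  targets=[
    {"xyz": [-0.1, -0.65, 0.3], "spin": 0},
    {"xyz": [-0.1, -0.65, 0.3], "spin": 0},
    {"xyz": [0, -0.65, 0.3], "spin": 0},
    {"xyz": [0, -0.5, 0.3], "spin": 0},
    {"xyz": [0, -0.15, 0.3], "spin": 0},
    {"xyz": [0, 0, 0], "spin": 0},
    {"xyz": [0, 0, 0], "spin": 0},
    {"xyz": [0, 0, 0], "spin": 0},
    {"xyz": [0, 0, 0], "spin": 0},
    {"xyz": [0, 0, 0], "spin": 0},
  ],
)

```text
time: 34.05
tool_pos: [458.5, -314.1, 156.8]
tcp_rot: [-3.141, 0.001, 2.998]
contact_force: [0.0, -0.4, 0.3]
grip_width: 73.5
finger_force: 0.0
```

```bash
python3 - <<'E'
from ov import *
s=bot.capture("scene");t=bot.capture("top")
P=bot.get_obs()['tool_pos']; print(P,bot.get_obs()['tcp_rot'])
ps=2.998; ex=np.array([np.cos(ps),np.sin(ps)]); ey=np.array([np.sin(ps),-np.cos(ps)])
d=(np.array([460.5,-316.5])-P[:2])/80; print((d@ex).round(3),(d@ey).round(3))
hg=(532.5,369.5,);pot=(512.5,-31);kn=(460.5,-316.5)
c=[(rect(hg,8,8,-.143,248),(0,0,255))]
cp=[(circ(pot,84,80),(0,255,255))]
im=np.vstack([np.hstack([panel("top",t,(*pot,20),300,300,cp,4),panel("top",t,(*hg,180),250,300,c,5),panel("top",t,(*kn,30),250,300,[],5)]),np.hstack([panel("scene",s,(*pot,20),300,300,cp,4),panel("scene",s,(*hg,180),250,300,c,5),panel("scene",s,(*kn,60),250,300,[],2)])])
cv2.imwrite("pics/o4.png",im)
E
```

```text
[ 458.33942545 -314.26176327  156.51315657] [-3.14147760e+00  3.32967239e-04  2.99807155e+00]
-0.031 -0.024
```

View pics/o4.png

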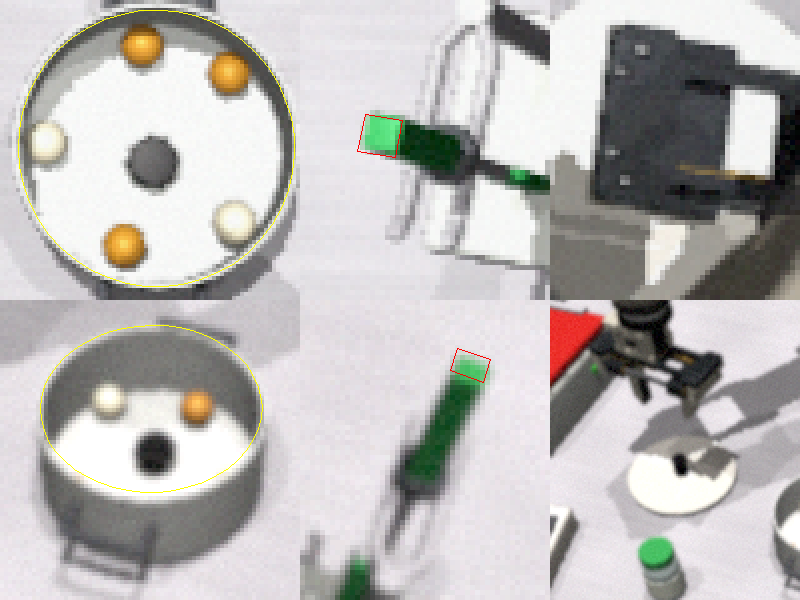

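The pot shows the ash cheese and all five pearls inside. The paddle hangs on its original outline. The gripper is above the lid knob.

Emit:
jog_arm(
  targets=[
    {"xyz": [-0.02, -0.02, 0.3], "spin": 0},
    {"xyz": [0, 0, 0.4], "spin": 0},
    {"xyz": [0, 0, 0.4], "spin": 0},
    {"xyz": [0, 0, 0.3], "spin": 0},
    {"xyz": [0, 0, 0.2], "spin": 0},
    {"xyz": [0, 0, 0.1], "spin": 0},
    {"xyz": [0, 0, 0], "spin": 0},
    {"xyz": [0, 0, 0], "spin": 0},
    {"xyz": [0, 0, 0], "spin": 0},
    {"xyz": [0, 0, 0], "spin": 0},
  ],
)

```text
time: 35.4
tool_pos: [459.8, -316.4, 20.8]
tcp_rot: [-3.141, 0.001, 2.998]
contact_force: [-0.3, 0.2, 0.5]
grip_width: 73.5
finger_force: 0.0
```

Emit:
jog_arm(
  targets=[
    {"xyz": [0, 0, 0], "spin": 0},
    {"xyz": [0, 0, 0], "spin": 0},
    {"xyz": [0, 0, 0], "spin": 0},
    {"xyz": [0, 0, 0], "spin": 0},
    {"xyz": [0, 0, 0], "spin": 0},
    {"xyz": [0, 0, 0], "spin": 0},
    {"xyz": [0, 0, 0], "spin": 0},
    {"xyz": [0, 0, 0], "spin": 0},
    {"xyz": [0, 0, 0], "spin": 0},
    {"xyz": [0, 0, 0], "spin": 0},
  ],
  gripper=10,
)

```text
time: 36.65
tool_pos: [459.6, -316.2, 20.3]
tcp_rot: [3.142, 0.0, 2.998]
contact_force: [-0.1, -0.9, -0.7]
grip_width: 23.6
finger_force: 30.0
```

Emit:
jog_arm(
  targets=[
    {"xyz": [0, 0, -0.2], "spin": 0},
    {"xyz": [0, 0, -0.4], "spin": 0},
    {"xyz": [0, 0, -0.4], "spin": 0},
    {"xyz": [0, 0.3, -0.4], "spin": 0},
    {"xyz": [-0.04, 0.6, 0], "spin": 0},
    {"xyz": [-0.04, 0.6, 0], "spin": 0},
    {"xyz": [-0.04, 0.6, 0], "spin": 0},
    {"xyz": [-0.02, 0.6, 0], "spin": 0},
    {"xyz": [0, 0.6, 0], "spin": 0},
    {"xyz": [0, 0.32, 0], "spin": 0},
  ],
)

```text
time: 37.9
tool_pos: [511.9, -28.8, 133.1]
tcp_rot: [3.141, -0.0, 3.0]
contact_force: [-0.1, -0.4, -3.4]
grip_width: 23.0
finger_force: 30.0
```

Emit:
jog_arm(
  targets=[
    {"xyz": [0, 0, 0], "spin": 0},
    {"xyz": [0, 0, 0], "spin": 0},
    {"xyz": [0, 0, 0], "spin": 0},
    {"xyz": [0, 0, 0.1], "spin": 0},
    {"xyz": [0, 0, 0.1], "spin": 0},
    {"xyz": [0, 0, 0], "spin": 0},
    {"xyz": [0, 0, 0], "spin": 0},
    {"xyz": [0, 0, 0], "spin": 0},
    {"xyz": [0, 0, 0], "spin": 0},
    {"xyz": [0, 0, 0], "spin": 0},
  ],
)

```text
time: 39.15
tool_pos: [512.2, -31.2, 116.4]
tcp_rot: [3.142, 0.0, 2.998]
contact_force: [-0.1, 0.8, -4.3]
grip_width: 23.4
finger_force: 30.0
```

```bash
python3 - <<'E'
from ov import *
s=bot.capture("scene");t=bot.capture("top")
P=bot.get_obs()['tool_pos']; print(P,bot.get_obs()['tcp_rot'],bot.get_obs()['time'])
ps=2.998; ex=np.array([np.cos(ps),np.sin(ps)]); ey=np.array([np.sin(ps),-np.cos(ps)])
pot=np.array([512.5,-31]); d=(pot-P[:2])/80; print((d@ex).round(3),(d@ey).round(3))
q=P[:2]; z=P[2]-20.5
c=[(circ(q,92,z+14),(0,0,255)),(circ(q,92,z+8),(0,0,255)),(circ(pot,88,80),(0,255,255))]
cv2.imwrite("pics/o5.png",np.hstack([panel("top",t,(*pot,80),400,400,c,4),panel("scene",s,(*pot,80),400,400,c,4)]))
E
```

```text
[512.19771129 -31.19266427 116.39577422] [3.14153333e+00 1.88866442e-04 2.99785968e+00] 39.25
-0.003 0.003
```

View pics/o5.png

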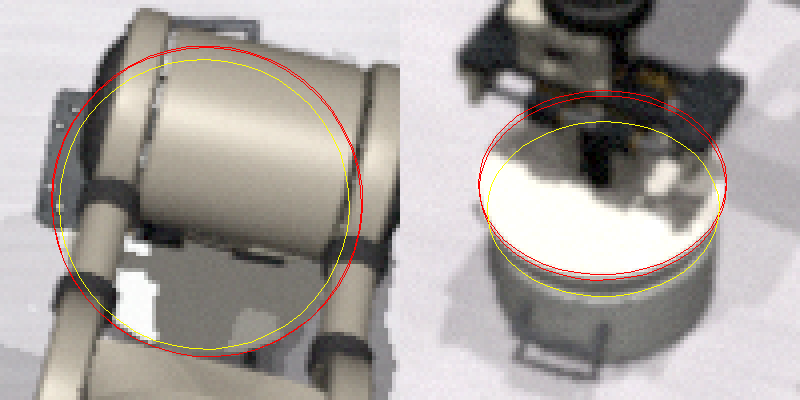

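The lid outline is concentric with the pot in both views, so I lower it.

Emit:
jog_arm(
  targets=[
    {"xyz": [0, 0, 0.08], "spin": 0},
    {"xyz": [0, 0, 0.06], "spin": 0},
    {"xyz": [0, 0, 0.04], "spin": 0},
    {"xyz": [0, 0, 0.02], "spin": 0},
    {"xyz": [0, 0, 0.02], "spin": 0},
    {"xyz": [0, 0, 0.02], "spin": 0},
    {"xyz": [0, 0, 0.01], "spin": 0},
    {"xyz": [0, 0, 0], "spin": 0},
    {"xyz": [0, 0, 0], "spin": 0},
    {"xyz": [0, 0, 0], "spin": 0},
  ],
)

```text
time: 40.5
tool_pos: [512.2, -31.2, 96.4]
tcp_rot: [3.142, 0.0, 2.998]
contact_force: [-0.5, 0.6, -2.5]
grip_width: 23.8
finger_force: 30.0
```

Emit:
jog_arm(
  targets=[
    {"xyz": [0, 0, 0.02], "spin": 0},
    {"xyz": [0, 0, 0.01], "spin": 0},
    {"xyz": [0, 0, 0.01], "spin": 0},
    {"xyz": [0, 0, 0], "spin": 0},
    {"xyz": [0, 0, 0], "spin": 0},
    {"xyz": [0, 0, 0], "spin": 0},
    {"xyz": [0, 0, 0], "spin": 0},
    {"xyz": [0, 0, 0], "spin": 0},
    {"xyz": [0, 0, 0], "spin": 0},
    {"xyz": [0, 0, 0], "spin": 0},
  ],
)

```text
time: 41.75
tool_pos: [512.1, -31.2, 93.1]
tcp_rot: [3.142, 0.0, 2.998]
contact_force: [0.2, -0.5, -2.8]
grip_width: 23.6
finger_force: 30.0
```

Emit:
jog_arm(
  targets=[
    {"xyz": [0, 0, 0.01], "spin": 0},
    {"xyz": [0, 0, 0], "spin": 0},
    {"xyz": [0, 0, 0], "spin": 0},
    {"xyz": [0, 0, 0], "spin": 0},
    {"xyz": [0, 0, 0], "spin": 0},
    {"xyz": [0, 0, 0], "spin": 0},
    {"xyz": [0, 0, 0], "spin": 0},
    {"xyz": [0, 0, 0], "spin": 0},
    {"xyz": [0, 0, 0], "spin": 0},
    {"xyz": [0, 0, 0], "spin": 0},
  ],
)

```text
time: 43.0
tool_pos: [512.2, -31.2, 92.3]
tcp_rot: [3.141, 0.0, 2.998]
contact_force: [-0.9, 0.4, -3.3]
grip_width: 23.3
finger_force: 30.0
```

Emit:
jog_arm(
  targets=[
    {"xyz": [0, 0, 0], "spin": 0},
    {"xyz": [0, 0, 0], "spin": 0},
    {"xyz": [0, 0, 0], "spin": 0},
    {"xyz": [0, 0, 0], "spin": 0},
    {"xyz": [0, 0, 0], "spin": 0},
    {"xyz": [0, 0, -0.1], "spin": 0},
    {"xyz": [0, 0, -0.3], "spin": 0},
    {"xyz": [0, 0, -0.5], "spin": 0},
    {"xyz": [0, 0, -0.5], "spin": 0},
    {"xyz": [0, 0, -0.3], "spin": 0},
  ],
  gripper=70,
)

```text
time: 44.25
tool_pos: [512.7, -31.3, 231.1]
tcp_rot: [-3.141, 0.003, 2.998]
contact_force: [0.9, -0.3, 0.8]
grip_width: 64.3
finger_force: 0.0
```

Emit:
jog_arm(
  targets=[
    {"xyz": [0.2, -0.3, 0], "spin": 0},
    {"xyz": [0.3, -0.5, 0], "spin": 0},
    {"xyz": [0.3, -0.5, 0], "spin": 0},
    {"xyz": [0.3, -0.5, 0], "spin": 0},
    {"xyz": [0.2, -0.5, 0], "spin": 0},
    {"xyz": [0, -0.5, 0], "spin": 0},
    {"xyz": [0, -0.3, 0], "spin": 0},
    {"xyz": [0, 0, 0], "spin": 0},
    {"xyz": [0, 0, 0], "spin": 0},
    {"xyz": [0, 0, 0], "spin": 0},
  ],
)

```text
time: 45.5
tool_pos: [373.9, -260.8, 228.5]
tcp_rot: [3.141, 0.0, 2.999]
contact_force: [0.0, 0.5, -0.4]
grip_width: 64.8
finger_force: 0.0
```

```bash
python3 - <<'E'
from ov import *
s=bot.capture("scene");t=bot.capture("top")
print(bot.get_obs()['time'],bot.get_obs()['tool_pos'])
pot=np.array([512.5,-31]); c=[(circ(pot,92,86),(0,0,255)),(circ(pot,12,122),(0,0,255))]
im=np.hstack([panel("top",t,(*pot,80),280,300,c,3),panel("scene",s,(*pot,80),280,300,c,3)])
im=np.vstack([im,np.hstack([cv2.resize(t,(400,300))[:, 60:340],cv2.resize(s,(400,300))[:,100:380]])])
cv2.imwrite("pics/o6.png",im)
E
```

```text
45.6 [ 373.88702003 -260.99418963  228.43367264]
```

View pics/o6.png

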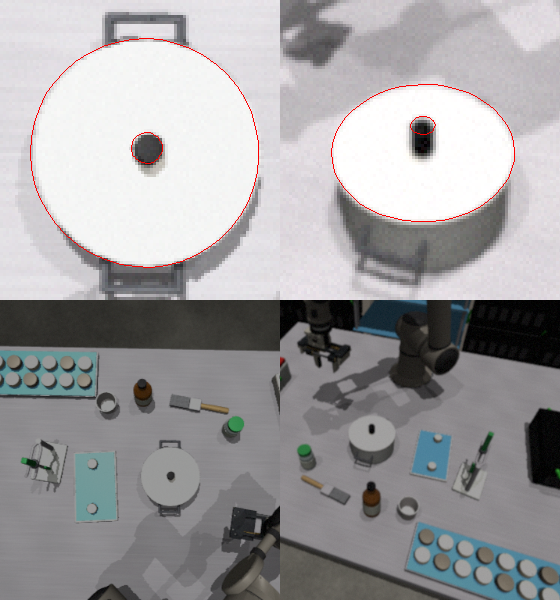

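The lid sits level on the pot, and its outline matches the fully-on height in both views. The paddle is on the rack, the ivory cheeses and the other items are in place, and the arm is clear. Handing in.

```bash
python3 -c "
from plant import bot
print(bot.close_job())"
```

```text
the job is handed in; nothing more can be done
None
```

The job is done and handed in at about 46 s: the ash cheese is in the pot, the pearls were stirred two full turns anticlockwise from the far side, the paddle is back on its rack, and the lid is fully on.

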